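# Dock the refill bottle on the liquid doser's quick coupler

## Robot

A 6-joint arm with a two-finger parallel gripper is mounted at the origin on the work surface. World frame = base frame: x ahead of the robot, y to its left, z up, the work surface at z = 0. Lengths are in m, angles in rad, forces in N, time in s.
With the tool pointing down it reaches from about 0.35 to 0.775 m from the base axis. Payload 7.3 kg.
Tool frame: the origin (TCP) lies between the finger pads; the fingertips stand 8 mm ahead of it and the grasp point (between the pads) lies 11 mm behind it (robot.nose_length is the distance from the TCP to the fingertips, in m); z points along the fingers, y is the line along which they close (so a half turn about z gives the same grasp; the last joint's range is limited). The gripper opens to 92 mm and grips with 3 to 60 N. Pads are 19 mm wide; open, the fingers measure 130 mm over their backs; the gripper's body (75 mm by 190 mm) begins 47 mm behind the grasp point.
Start: joints at [1.129, 0.342, 1.524, -0, 1.275, -0.146], TCP at [0.153, 0.502, 0.235] pointing down, gripper open.
Joint ranges: [-2.53, 2.53], [-0.77, 2.02], [0.04, 2.7], [-1, 4.14], [0.28, 2.66], [-3.11, 3.11]. Speed limits (rad/s): [2.57, 2.57, 3.14, 3.14, 3.14, 3.14].

## Interface

Orientations are given as [roll, pitch, yaw] about the fixed x, y, z axes, in that order (R = Rz(yaw) Ry(pitch) Rx(roll)).
In Python, from cell import robot gives the robot as it stands. The module is installed in compiled form; this text tells all that it offers.
- The arm moves only by the shell command python3 -m jog 'ROWS' [FORCE]. ROWS is JSON, a list that holds one entry, the list of rows, each a list of 5 numbers: the gripper's target within -1 to 1 (fully open at 1, half-way at 0, shut at -1), then the shift along the tool's x, y, z in m, then the turn about the tool's z in rad. A call has 1 to 5 rows; each row is the pose to reach, as a shift and turn from the pose commanded when the call began, along the tool's axes at that moment; what a row does not reach only later rows make up. A row lasts 1/12 s, in which the tool goes at most 41.7 mm and 7.16 degrees, less where a joint would pass 70% of its speed; a pose out of reach is approached as far as the arm can. A call with a gripper value outside its range is refused whole. The fingers move at their own pace and stop on an object; FORCE is the grip in N (left out, the last holds). Time passes only in rows, so rows that repeat a pose let the fingers close. It gives the time, the measured TCP pose, the force, the opening and the grip force at its end, in the units of the state.
- robot.observe(): the state, without advancing time (a new reading comes with each control period).
- robot.read_camera(name): name is "side" or "top"; returns the picture (420x560x3 uint8, red, green, blue); there is no depth.
- robot.camera_model(name): a dict with "camera_matrix" (3x3 intrinsics, pixels), "dist_coeffs" ([k1, k2, p1, p2, k3] as OpenCV has them; the pictures are not rectified), "position" and "attitude" of the camera in the world. Camera axes: x right, y down, z forward; pixel columns grow to the right and rows downward; lengths in m; the calibration is good to about 2 mm. A picture is of the moment at which its call begins. camera_model takes no time and is no camera call.
- robot.hand_in(): hands the job in; it is judged then, once.
The state is a dict: "time": time; "qpos": joint angles; "qvel": joint speeds; "joint_efforts": joint torques, N m; "tool_pos": TCP position; "tool_rot": TCP orientation; "contact_force": force on the tool from outside, world axes, zero at the start; "torque": the same for the moment, N m; "opening": finger opening in m; "grip_force": force on a finger pad.
Only numpy, scipy, OpenCV 4.12 (cv2) and the standard library are available. Lean on these libraries where they do the work, as an engineer would, in place of code of your own. Each camera call takes 0.05 s, during which the arm holds its last target. There are 200 camera calls.

## Task

Put the refill bottle with the grooved steel plug on the liquid doser: pull the coupler's sleeve down until it stays back by itself, then set the bottle's plug in the coupler and push it gently home until the sleeve springs up again and locks it. Leave the bottle standing upright and locked, let go of it, never force it, and leave the other bottles and vials where they are.

Things in the scene. Friction and masses are not known exactly. Their poses are not given: they have to be found in the camera images.
- refill: The bottle to dock: amber, paper label, the middle-sized of the three in the rack (48 mm diameter, 72 mm tall from neck flange to top), standing neck down, 0.15 to 0.31 kg. Origin on its axis at the underside of its steel neck flange (36 mm diameter, 4 mm thick), z up along the bottle. The straight round body to grip runs from 18 to 72 mm above the origin.
- refill_tip (a point): Tip of the refill's steel plug, on its axis 26 mm below the flange's underside. The plug is 18 mm in diameter, its tip chamfered 1.4 mm, with a groove 3.6 mm deep all round, 7.3 to 16.7 mm below the flange.
- spare_slim: Bystander: slim amber bottle (32 mm diameter, 80 mm tall) with a plain thin spigot, neck down in the rack. Same origin as the refill.
- spare_wide: Bystander: wide, low amber bottle (62 mm diameter, 50 mm tall) with a plain thick spigot, neck down in the rack. Same origin as the refill.
- rack: White plastic rack, fixed, 84 mm deep (its x) by 250 mm long (its y), 50 mm high, open beneath its top plate. Three 27 mm holes in a row along its y axis at -78, 0 and 78 mm hold the three bottles by their flanges, in any order. Origin at the centre of its underside, z up.
- doser: Liquid doser, fixed: low white pump housing 190 mm (its x) by 170 mm (its y), flat deck 75 mm high, a pump head on its +x side, keypad, thin steel spout and drip tray on its -x side. The spout rises 55 mm towards -x and 55 mm towards +y of the origin and bends over to -x, at most 105 mm high. The coupler stands on the deck 25 mm towards +x. Origin at the centre of the underside, z up.
- coupler: Upright steel ball-lock coupler on the doser's deck; origin on its axis at deck height, z up. It carries the sleeve. A sprung valve face stands in its bore 8.5 mm below the mouth while the sleeve is latched back; the plug pushes it down, against 6 N at first, rising to 21 N when home. With the sleeve forward and no plug in, three balls block the bore 8 mm below the mouth: no plug goes in.
- coupler_mouth (a point): Centre of the coupler's mouth, on its axis 50 mm above the deck, z up. Bore 19.6 mm wide, 3 mm mouth chamfer. The flange comes home on the mouth's rim (33 mm diameter): the refill's origin is then here; locked, it may ride up to 2 mm above. The sleeve snaps in the last 3 mm of the way: press by feel with 18 to 25 N; over 35 N between bottle and coupler (sideways too) harms the seals.
- sleeve (a joint): Knurled round steel sleeve about the coupler, 40 mm diameter, 30 mm tall. 0 = forward (up): its top is then 2.5 mm and its bottom 32.5 mm below the mouth. Positive = pulled back (down), in m, to a stop at 0.0095. Its spring pushes up with 8 N at 0 and 12.5 N at the stop. Pulled back past 0.007 and let go, it stays latched at about 0.005 until a plug is pushed home.
- stock_bottle: Bystander: white capped bottle, 60 mm diameter, 115 mm tall, on the counter beyond the task's things. Origin at the centre of its underside.
- vial_tall: Bystander: capped amber vial, 33 mm diameter, 78 mm tall, on the counter near the robot. Origin at the centre of its underside.
- vial_short: Bystander: capped amber vial, 40 mm diameter, 62 mm tall, on the counter. Origin at the centre of its underside.
Not all that is in view belongs to the job. What is shaped like the refill but black or purple is not meant.

How it is judged:
By the outcome, as a careful person would: the job done as asked, in the order asked, and still so for the second after the job is handed in, with the robot touching nothing.
It also fails if it takes over 72 s, if anything falls off the work surface, if the arm or the gripper's body presses on something with over 40 N, if the wrist force passes 120 N, or if a joint passes its speed limit or range.

## Working session

There is one attempt and no reset: what is moved stays moved. The work goes in short steps, Python scripts to look and compute and a shell command to move; the robot and the scene stay as the last step left them, time stands still between calls to the robot, and variables do not carry over. Pictures are saved under pics/ and viewed, at most 10 in all, crops included, and the job is handed in when it is done.

```bash
mkdir -p pics; python3 - <<'E'
from cell import robot
import cv2
for n in("side","top"):
    cv2.imwrite(f"pics/{n}0.png",robot.read_camera(n)[:,:,::-1]); print({k:(v.tolist() if hasattr(v,'tolist') else v) for k,v in robot.camera_model(n).items()})
print(robot.observe())
E
```

```text
{'camera_matrix': [[444.4633727827295, 0.0, 279.7195763127502], [0.0, 444.4633727827295, 209.30933159082701], [0.0, 0.0, 1.0]], 'dist_coeffs': [-0.12583812910545378, 0.0, 0.0, 0.0, 0.0], 'position': [0.45333785212414146, 0.792594397047722, 0.7964764656417778], 'attitude': [-2.2769138876754185, 0.021038967712600165, -2.99044330225258]}
{'camera_matrix': [[431.8997520993977, 0.0, 283.3840229082875], [0.0, 431.8997520993977, 197.98955248319743], [0.0, 0.0, 1.0]], 'dist_coeffs': [-0.04867506386080007, 0.0, 0.0, 0.0, 0.0], 'position': [0.5112758693394289, 0.03381297064272306, 1.1590492736219768], 'attitude': [-3.08543244605448, -0.012238032681310074, -1.5441342849788984]}
{'time': 0.1, 'qpos': array([ 1.12902132e+00,  3.42652329e-01,  1.52490057e+00,  2.99849714e-05,
        1.27535352e+00, -1.45998142e-01]), 'qvel': array([ 7.43918716e-05, -1.81730437e-03, -2.52238696e-03, -8.50369587e-04,
       -1.04477933e-03, -3.26324481e-04]), 'joint_efforts': array([ 1.38252934e-03, -4.32008493e+01, -2.44694638e+01,  7.19071389e-02,
        5.26577909e-02, -1.69737564e-05]), 'tool_pos': array([0.15285633, 0.5019127 , 0.23412211]), 'tool_rot': array([-3.14029704e+00, -2.19494866e-04,  2.84580690e+00]), 'contact_force': array([-0.55195435, -0.60014769, -0.11841533]), 'torque': array([ 0.04655963, -0.01024142,  0.04548042]), 'grip_force': 0.0, 'opening': 0.09202629998407662}
```

View pics/side0.png

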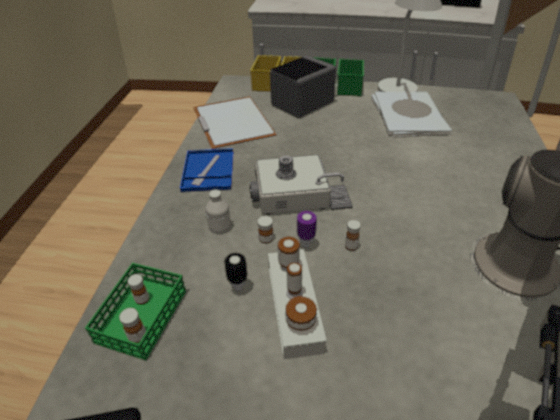

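View pics/top0.png

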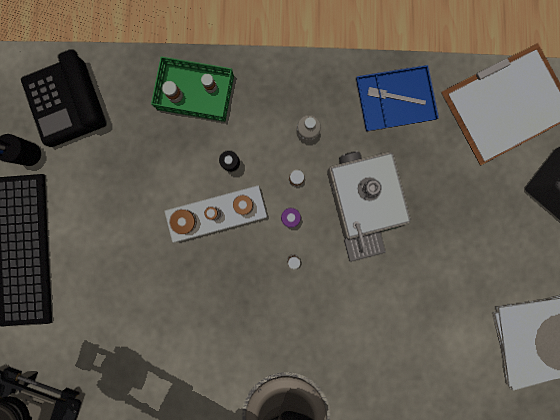

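The top view shows the rack holding wide (182,221), slim (212,213) and refill (243,205), with the coupler at (371,188). The side view has the refill at (289,245) and the coupler at (286,163). I'll zoom in on both.

```bash
python3 - <<'E'
import cv2,numpy as np
t=cv2.imread("pics/top0.png");s=cv2.imread("pics/side0.png")
def c(im,x,y,w=66,h=50):return cv2.resize(im[y-h//2:y+h//2,x-w//2:x+w//2],None,fx=6,fy=6,interpolation=cv2.INTER_CUBIC)
cv2.imwrite("pics/z.png",np.vstack([np.hstack([c(t,243,205),c(t,371,188)]),np.hstack([c(s,289,245),c(s,286,165)])]))
E
```

```text
(no output)
```

View pics/z.png

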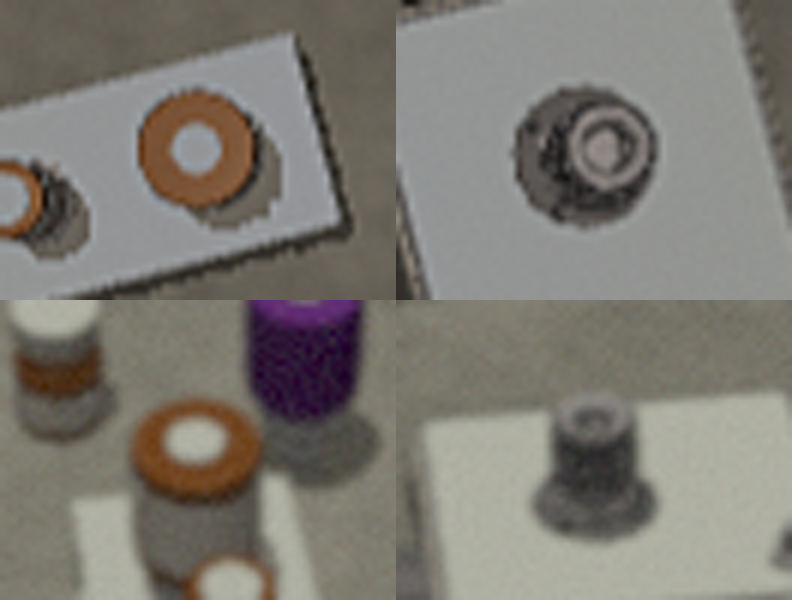

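```bash
cat > h.py <<'E'
from cell import robot
import numpy as np,cv2
from scipy.spatial.transform import Rotation as R
def ray(n,p):
    m=robot.camera_model(n);q=cv2.undistortPoints(np.array([[p]],float),np.array(m["camera_matrix"]),np.array(m["dist_coeffs"]))[0,0]
    d=R.from_euler("xyz",m["attitude"]).apply([q[0],q[1],1]);return np.array(m["position"]),d
def atz(n,p,z):
    o,d=ray(n,p);return (o+d*(z-o[2])/d[2]).round(4)
def tri(a,b):
    (o,d),(p,e)=ray("top",a),ray("side",b)
    s=np.linalg.lstsq(np.c_[d,-e],p-o,rcond=None)[0];x,y=o+s[0]*d,p+s[1]*e
    return ((x+y)/2).round(4),(x-y).round(4)
def proj(n,P):
    m=robot.camera_model(n);r=R.from_euler("xyz",m["attitude"]).inv()
    return cv2.projectPoints(r.apply(np.atleast_2d(P)-m["position"]),np.zeros(3),np.zeros(3),np.array(m["camera_matrix"]),np.array(m["dist_coeffs"]))[0][:,0].round(1)
E
python3 - <<'E'
from h import *
for nm,a,b,z in(("refill",(242.25,204.4),(288.25,244.6),.122),("mouth",(372.9,187.1),(285.75,159.4),.125)):
    print(nm,tri(a,b),atz("top",a,z),atz("side",b,z))
for nm,p,z in(("slim",(212,213.5),.130),("wide",(182,221.5),.1),("spoutbase",(355,225),.09),("vialA",(297,177),.07),("vialB",(294,262),.07),("stock",(309,124),.115),("purple",(291,217),.07)): print(nm,atz("top",p,z))
for nm,p in(("d1",(331,169)),("d2",(391,154)),("d3",(408,221)),("d4",(347,237))): print(nm,atz("top",p,.075))
for nm,p in(("r1",(165,213)),("r2",(259,187)),("r3",(267,216)),("r4",(174,241))): print(nm,atz("top",p,.05))
E
```

```text
refill (array([0.5517, 0.1213, 0.1178]), array([0.0005, 0.0001, 0.    ])) [0.5518 0.121  0.122 ] [0.5508 0.1255 0.122 ]
mouth (array([ 0.6017, -0.193 ,  0.123 ]), array([0.0008, 0.0001, 0.    ])) [ 0.6019 -0.1925  0.125 ] [ 0.6009 -0.1901  0.125 ]
slim [0.5278 0.1916 0.13  ]
wide [0.5067 0.2691 0.1   ]
spoutbase [ 0.5095 -0.157   0.09  ]
vialA [ 0.627 -0.011  0.07 ]
vialB [ 0.4128 -0.0088  0.07  ]
stock [ 0.7536 -0.0353  0.115 ]
purple [0.5254 0.0017 0.07  ]
d1 [ 0.6493 -0.0963  0.075 ]
d2 [ 0.6922 -0.2487  0.075 ]
d3 [ 0.523  -0.2941  0.075 ]
d4 [ 0.4789 -0.14    0.075 ]
r1 [0.5271 0.3248 0.05  ]
r2 [0.6006 0.0854 0.05  ]
r3 [0.5266 0.0627 0.05  ]
r4 [0.4561 0.2988 0.05  ]
```

```bash
cat >> h.py <<'E'
def go(x,y,z,yaw=1.868):
    s=robot.observe();r=R.from_euler("xyz",s["tool_rot"])
    print("shift",r.inv().apply(np.array([x,y,z])-s["tool_pos"]).round(4),"turn",round(-((yaw-s["tool_rot"][2]+np.pi)%(2*np.pi)-np.pi),3),"t",s["time"],"rot",np.round(s["tool_rot"],4),"F",np.round(s["contact_force"],1))
E
python3 -m jog '[[[1,-0.03,-0.025,0,0.12],[1,-0.06,-0.05,0,0.24],[1,-0.09,-0.075,0,0.36],[1,-0.12,-0.1,0,0.48],[1,-0.15,-0.125,0,0.6]]]' 60
python3 -c "
from h import *
go(.6015,-.192,.235)"
```

```text
time: 0.52
tool_pos: [0.2604, 0.3372, 0.2344]
tool_rot: [-3.141, 0.0, 2.241]
contact_force: [0.8, 0.3, 0.2]
opening: 0.0915
grip_force: 0.0
shift [-6.267e-01 -6.120e-02 -5.000e-04] turn 0.373 t 0.5167 rot [-3.1411e+00  1.0000e-04  2.2407e+00] F [0.8 0.3 0.2]
```

```bash

python3 -m jog '[[[1,-0.038,-0.004,0,0.075],[1,-0.076,-0.008,0,0.15],[1,-0.114,-0.012,0,0.225],[1,-0.152,-0.016,0,0.3],[1,-0.19,-0.02,0,0.373]]]'
python3 -c "
from h import *
go(.6015,-.192,.235)"
```

```text
time: 0.93
tool_pos: [0.3636, 0.1763, 0.2346]
tool_rot: [-3.141, -0.0, 1.869]
contact_force: [0.9, 0.8, 0.6]
opening: 0.0916
grip_force: 0.0
shift [-4.220e-01  1.191e-01 -4.000e-04] turn 0.001 t 0.9333 rot [-3.1415e+00 -1.0000e-04  1.8692e+00] F [0.9 0.8 0.6]
```

```bash

python3 -m jog '[[[1,-0.038,0.011,0,0],[1,-0.076,0.022,0,0],[1,-0.114,0.033,0,0],[1,-0.152,0.044,0,0],[1,-0.19,0.055,0,0]]]'
python3 -m jog '[[[1,-0.038,0.011,0,0],[1,-0.076,0.022,0,0],[1,-0.114,0.033,0,0],[1,-0.152,0.044,0,0],[1,-0.19,0.055,0,0]]]'
python3 -m jog '[[[1,-0.02,0.006,0,0],[1,-0.04,0.01,0,0],[1,-0.04,0.01,0,0],[1,-0.04,0.01,0,0]]]'
python3 - <<'E'
from h import *
go(.6015,-.192,.180)
t=robot.read_camera("top");s=robot.read_camera("side")
f=lambda im,x,y:cv2.resize(im[y-35:y+35,x-47:x+47],None,fx=8,fy=8,interpolation=cv2.INTER_CUBIC)[:,:,::-1]
cv2.imwrite("pics/a.png",cv2.resize(np.hstack([f(t,371,188),f(s,286,155)]),(800,298)))
E
```

```text
time: 1.35
tool_pos: [0.4727, 0.0111, 0.2345]
tool_rot: [-3.141, -0.0, 1.872]
contact_force: [1.0, 0.9, -0.4]
opening: 0.0917
grip_force: 0.0
time: 1.77
tool_pos: [0.5818, -0.1538, 0.2342]
tool_rot: [-3.141, -0.001, 1.872]
contact_force: [0.7, 0.3, 0.3]
opening: 0.0917
grip_force: 0.0
time: 2.1
tool_pos: [0.6024, -0.1878, 0.2335]
tool_rot: [-3.14, -0.002, 1.871]
contact_force: [-0.1, -0.1, -0.2]
opening: 0.0917
grip_force: 0.0
shift [-0.0038 -0.0021  0.0535] turn 0.003 t 2.1 rot [-3.1403e+00 -1.5000e-03  1.8713e+00] F [-0.1 -0.1 -0.2]
```

View pics/a.png

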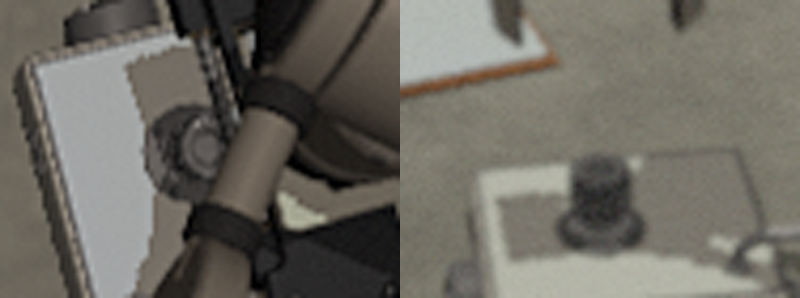

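The fingers straddle the coupler evenly: tips at (510,30) and (685,20), coupler at x≈600. I'll descend.

```bash

python3 -m jog '[[[1,-0.004,-0.002,0.03,0],[1,-0.004,-0.002,0.06,0],[1,-0.004,-0.002,0.09,0],[1,-0.004,-0.002,0.11,0],[1,-0.004,-0.002,0.11,0]]]'
python3 - <<'E'
from h import *
go(.6015,-.192,.104)
s=robot.read_camera("side")
cv2.imwrite("pics/b.png",cv2.resize(s[110:210,220:353],(800,600),interpolation=cv2.INTER_CUBIC)[:,:,::-1])
E
```

```text
time: 2.62
tool_pos: [0.5991, -0.1892, 0.1203]
tool_rot: [-3.135, -0.006, 1.874]
contact_force: [-1.0, -0.4, -0.4]
opening: 0.0917
grip_force: 0.0
shift [-0.0035  0.0016  0.0162] turn 0.006 t 2.6167 rot [-3.135  -0.0062  1.8741] F [-1.  -0.4 -0.4]
```

View pics/b.png

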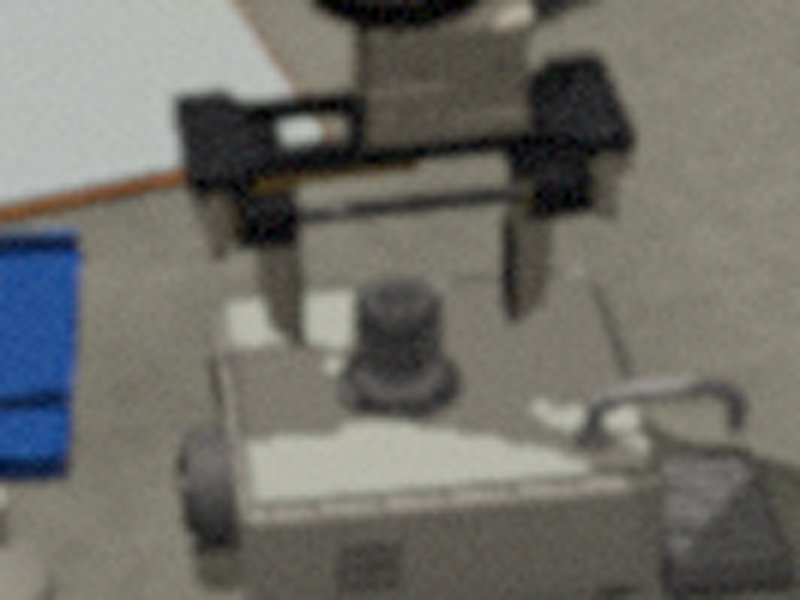

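```bash

python3 -m jog '[[[1,-0.002,0.001,0.008,0],[1,-0.0035,0.0016,0.016,0],[1,-0.0035,0.0016,0.016,0],[1,-0.0035,0.0016,0.016,0]]]'
python3 -m jog '[[[0.2,0,0,0,0],[0.2,0,0,0,0],[0.0,0,0,0,0],[0,0,0,0,0],[0,0,0,0,0]]]' 10
python3 -m jog '[[[-0.3,0,0,0,0],[-0.3,0,0,0,0],[-0.3,0,0,0,0],[-0.3,0,0,0,0],[-0.3,0,0,0,0]]]' 10
```

```text
time: 3.0
tool_pos: [0.6047, -0.1946, 0.1091]
tool_rot: [3.141, 0.0, 1.873]
contact_force: [-0.1, 0.2, 0.3]
opening: 0.0921
grip_force: 0.0
time: 3.42
tool_pos: [0.6046, -0.1945, 0.1089]
tool_rot: [3.141, 0.0, 1.873]
contact_force: [0.3, -0.2, 0.4]
opening: 0.0631
grip_force: 0.0
time: 3.83
tool_pos: [0.6037, -0.1948, 0.1087]
tool_rot: [-3.14, -0.001, 1.873]
contact_force: [-4.6, -1.6, 2.7]
opening: 0.0392
grip_force: 10.0
```

```bash

python3 -m jog '[[[0,0,0,0,0],[0,0,-0.0015,0.004,0],[0,0,-0.0015,0.006,0],[0,0,-0.0015,0.006,0],[0,0,-0.0015,0.006,0]]]' 10
python3 -m jog '[[[-0.4,0,0,0,0],[-0.4,0,0,0,0],[-0.4,0,0,0,0],[-0.4,0,0,0,0],[-0.4,0,0,0,0]]]' 20
```

```text
time: 4.25
tool_pos: [0.6031, -0.1948, 0.1023]
tool_rot: [-3.142, -0.0, 1.873]
contact_force: [-0.0, 0.5, -0.0]
opening: 0.0456
grip_force: 0.0
time: 4.67
tool_pos: [0.6036, -0.1948, 0.1027]
tool_rot: [3.141, 0.0, 1.873]
contact_force: [3.9, 1.4, -2.1]
opening: 0.0389
grip_force: 20.0
```

```bash

python3 -m jog '[[[-0.4,0,0.0007,0,0],[-0.4,0,0.0007,0,0],[-0.4,0,0.0007,0.002,0],[-0.4,0,0.0007,0.004,0],[-0.4,0,0.0007,0.004,0]]]' 60
python3 -m jog '[[[-0.4,0,0,0.002,0],[-0.4,0,0,0.0035,0],[-0.4,0,0,0.0045,0],[-0.4,0,0,0.0045,0],[-0.4,0,0,0.0045,0]]]'
```

```text
time: 5.08
tool_pos: [0.6036, -0.1948, 0.0992]
tool_rot: [3.142, 0.0, 1.873]
contact_force: [-0.2, 0.4, 1.1]
opening: 0.0388
grip_force: 60.0
time: 5.5
tool_pos: [0.6036, -0.1948, 0.0955]
tool_rot: [3.141, 0.0, 1.873]
contact_force: [-3.0, 1.9, 10.6]
opening: 0.0385
grip_force: 60.0
```

```bash

python3 -m jog '[[[-0.4,0,0,0.001,0],[-0.4,0,0,0.002,0],[-0.4,0,0,0.002,0],[-0.4,0,0,0.002,0]]]'
python3 -m jog '[[[-0.4,0,0,0.001,0],[-0.4,0,0,0.001,0],[-0.4,0,0,0.001,0]]]'
```

```text
time: 5.83
tool_pos: [0.6036, -0.1948, 0.0937]
tool_rot: [3.141, 0.001, 1.873]
contact_force: [-4.2, 1.6, 12.0]
opening: 0.039
grip_force: 60.0
time: 6.08
tool_pos: [0.6037, -0.1948, 0.0932]
tool_rot: [3.141, 0.001, 1.873]
contact_force: [-4.3, 2.1, 14.5]
opening: 0.0382
grip_force: 60.0
```

```bash

python3 -m jog '[[[-0.4,0,0,-0.002,0],[-0.4,0,0,-0.004,0],[-0.4,0,0,-0.0045,0],[-0.4,0,0,-0.0045,0],[-0.4,0,0,-0.0045,0]]]'
python3 -m jog '[[[0.2,0,0,0,0],[0.6,0,0,0,0],[1,0,0,0,0],[1,0,0,0,0],[1,0,0,0,0]]]' 15
python3 -m jog '[[[1,0,0,-0.03,0],[1,0,0,-0.07,0],[1,0,0,-0.11,0],[1,0,0,-0.13,0],[1,0,0,-0.13,0]]]'
python3 - <<'E'
from h import *
# raised/clear; tool now holds over coupler. next: above refill
go(.5515,.122,.215)
s=robot.read_camera("side")
cv2.imwrite("pics/c.png",cv2.resize(s[135:205,240:333],(744,560),interpolation=cv2.INTER_CUBIC)[:,:,::-1])
E
```

```text
time: 6.5
tool_pos: [0.6036, -0.1948, 0.097]
tool_rot: [3.141, 0.0, 1.873]
contact_force: [-3.2, 1.4, 9.6]
opening: 0.0385
grip_force: 60.0
time: 6.92
tool_pos: [0.6036, -0.1947, 0.0953]
tool_rot: [-3.141, -0.0, 1.873]
contact_force: [-0.2, 1.0, -0.7]
opening: 0.0671
grip_force: 0.0
time: 7.33
tool_pos: [0.606, -0.1957, 0.2319]
tool_rot: [3.134, 0.007, 1.873]
contact_force: [0.9, -0.4, 0.5]
opening: 0.0914
grip_force: 0.0
shift [0.3196 0.0424 0.015 ] turn 0.005 t 7.3333 rot [3.1336 0.007  1.8729] F [ 0.9 -0.4  0.5]
```

View pics/c.png

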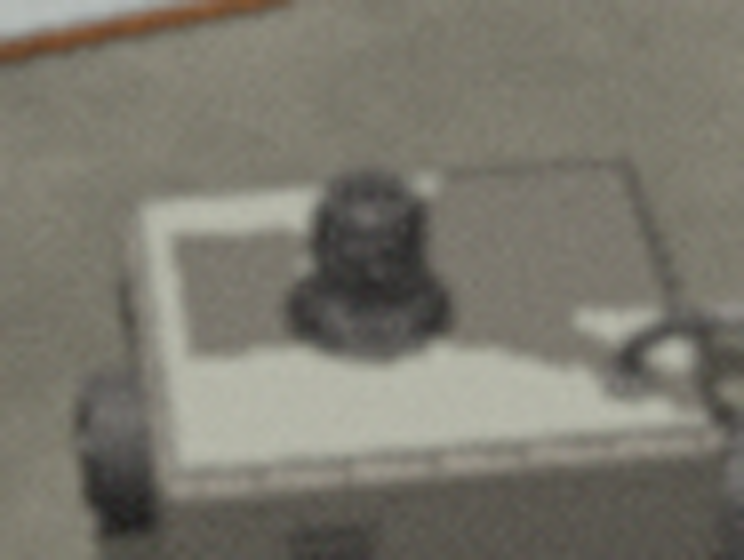

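The sleeve seems to sit lower (its edge at y≈200), but it's in shadow. I'll compare it with the first image once the arm is clear.

```bash

python3 -m jog '[[[1,0.035,0.005,0,0],[1,0.07,0.01,0,0],[1,0.11,0.015,0,0],[1,0.15,0.02,0,0],[1,0.18,0.024,0,0]]]'
python3 -m jog '[[[1,0.035,0.005,0,0],[1,0.07,0.01,0,0],[1,0.11,0.015,0,0],[1,0.14,0.018,0,0],[1,0.14,0.018,0,0]]]'
python3 -m jog '[[[1,0,0,0,0],[1,0,0,0,0]]]'
python3 - <<'E'
from h import *
go(.5515,.122,.150)
s0=cv2.imread("pics/side0.png");t0=cv2.imread("pics/top0.png")
s=robot.read_camera("side")[:,:,::-1];t=robot.read_camera("top")[:,:,::-1]
f=lambda im,x,y:cv2.resize(im[y-18:y+18,x-24:x+24],(400,300),interpolation=cv2.INTER_CUBIC)
cv2.imwrite("pics/d.png",np.vstack([np.hstack([f(s0,286,167),f(s,286,167)]),np.hstack([f(t0,371,188),f(t,371,188)])]))
E
```

```text
time: 7.8
tool_pos: [0.5713, -0.0129, 0.2237]
tool_rot: [-3.138, -0.002, 1.873]
contact_force: [-0.5, -0.9, 0.3]
opening: 0.0916
grip_force: 0.0
time: 8.22
tool_pos: [0.5463, 0.1283, 0.2239]
tool_rot: [-3.138, -0.003, 1.878]
contact_force: [-0.3, 0.0, 1.0]
opening: 0.0916
grip_force: 0.0
time: 8.38
tool_pos: [0.5483, 0.1228, 0.2244]
tool_rot: [-3.139, -0.0, 1.873]
contact_force: [0.4, 0.2, -0.1]
opening: 0.0918
grip_force: 0.0
shift [-0.0017  0.003   0.0744] turn 0.005 t 8.3833 rot [-3.1394 -0.      1.8732] F [ 0.4  0.2 -0.1]
```

View pics/d.png

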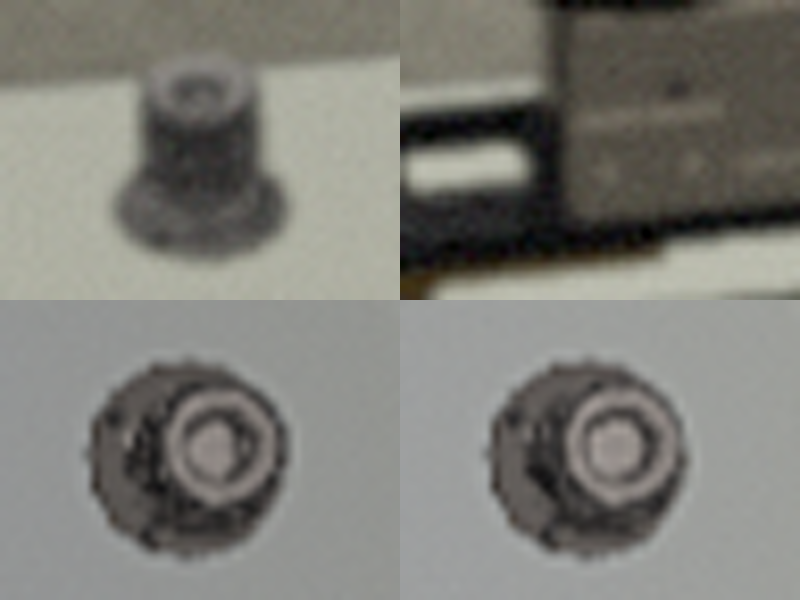

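Top view: the gap between mouth and sleeve has grown and the balls in the bore have retracted, so the sleeve is latched. Next is the refill grasp.

```bash

python3 -m jog '[[[1,-0.0017,0.003,0.0,0],[1,-0.0017,0.003,0.02,0],[1,-0.0017,0.003,0.045,0],[1,-0.0017,0.003,0.06,0],[1,-0.0017,0.003,0.06,0]]]'
python3 -m jog '[[[1,0,0,0.025,0],[1,0,0,0.05,0],[1,0,0,0.074,0],[1,0,0,0.074,0],[1,0,0,0.074,0]]]'
python3 -m jog '[[[1,0,0,0,0],[0.5,0,0,0,0],[0.3,0,0,0,0],[0.3,0,0,0,0],[0.3,0,0,0,0]]]' 6
python3 -c "
from h import *
go(.5515,.122,.087)"
```

```text
time: 8.9
tool_pos: [0.5505, 0.1212, 0.1623]
tool_rot: [-3.135, -0.001, 1.871]
contact_force: [-0.7, -0.0, -0.1]
opening: 0.0916
grip_force: 0.0
time: 9.32
tool_pos: [0.5522, 0.122, 0.0919]
tool_rot: [-3.14, -0.0, 1.872]
contact_force: [0.8, -1.0, 1.2]
opening: 0.0918
grip_force: 0.0
time: 9.73
tool_pos: [0.5524, 0.1226, 0.0925]
tool_rot: [3.14, 0.0, 1.873]
contact_force: [-0.2, 0.2, 0.7]
opening: 0.069
grip_force: 0.0
shift [-0.0003 -0.0011  0.0055] turn 0.005 t 9.7333 rot [3.1402e+00 2.0000e-04 1.8729e+00] F [-0.2  0.2  0.7]
```

```bash

python3 -m jog '[[[0.3,0,-0.001,0.005,0],[0.2,0,-0.001,0.005,0],[0.1,0,-0.001,0.005,0],[-0.1,0,-0.001,0.005,0],[-0.1,0,-0.001,0.005,0]]]' 5
python3 -m jog '[[[-0.1,0,0,0,0],[-0.1,0,0,0,0],[-0.1,0,0,0,0]]]' 5
python3 -m jog '[[[-0.3,0,0,0,0],[-0.3,0,0,0,0],[-0.3,0,0,0,0],[-0.3,0,0,0,0]]]' 40
```

```text
time: 10.15
tool_pos: [0.5514, 0.1223, 0.0867]
tool_rot: [3.141, -0.0, 1.873]
contact_force: [0.1, 1.0, -1.0]
opening: 0.0479
grip_force: 5.0
time: 10.4
tool_pos: [0.5512, 0.1223, 0.0867]
tool_rot: [3.141, -0.0, 1.873]
contact_force: [0.6, -0.0, -1.1]
opening: 0.0479
grip_force: 5.0
time: 10.73
tool_pos: [0.5511, 0.1222, 0.0867]
tool_rot: [3.142, -0.0, 1.873]
contact_force: [1.0, 0.1, -0.7]
opening: 0.0473
grip_force: 40.0
```

```bash

python3 -m jog '[[[-0.3,0,0,-0.01,0],[-0.3,0,0,-0.03,0],[-0.3,0,0,-0.06,0],[-0.3,0,0,-0.09,0],[-0.3,0,0,-0.12,0]]]'
python3 -m jog '[[[-0.3,0,0,-0.02,0],[-0.3,0,0,-0.033,0],[-0.3,0,0,-0.033,0],[-0.3,0,0,-0.033,0]]]'
python3 -c "
from h import *
go(.6026,-.1916,.24)"
```

```text
time: 11.15
tool_pos: [0.5503, 0.1222, 0.2083]
tool_rot: [-3.14, -0.0, 1.873]
contact_force: [1.1, -0.5, -2.5]
opening: 0.0475
grip_force: 40.0
time: 11.48
tool_pos: [0.5509, 0.1222, 0.2401]
tool_rot: [3.141, 0.0, 1.873]
contact_force: [-0.3, 0.5, -2.7]
opening: 0.0474
grip_force: 40.0
shift [-3.15e-01 -4.40e-02  2.00e-04] turn 0.005 t 11.4833 rot [3.1409e+00 1.0000e-04 1.8728e+00] F [-0.3  0.5 -2.7]
```

```bash

python3 -m jog '[[[-0.3,-0.025,-0.0035,0,0],[-0.3,-0.06,-0.0084,0,0],[-0.3,-0.095,-0.0133,0,0],[-0.3,-0.13,-0.0182,0,0],[-0.3,-0.165,-0.023,0,0]]]'
python3 -m jog '[[[-0.3,-0.035,-0.005,0,0],[-0.3,-0.07,-0.01,0,0],[-0.3,-0.105,-0.0147,0,0],[-0.3,-0.13,-0.0182,0,0],[-0.3,-0.15,-0.021,0,0]]]'
python3 -m jog '[[[-0.3,0,0,0,0],[-0.3,0,0,0,0],[-0.3,0,0,0,0],[-0.3,0,0,0,0]]]'
python3 - <<'E'
from h import *
go(.6026,-.1916,.187)
s=robot.read_camera("side")[:,:,::-1]
cv2.imwrite("pics/e.png",cv2.resize(s[85:190,215:355],(800,600),interpolation=cv2.INTER_CUBIC))
print(proj("side",[[.6026,-.1916,.125]]),(proj("side",[[.6026,-.1916,.125]])-[215,85])*5.714)
E
```

```text
time: 11.9
tool_pos: [0.5773, -0.0434, 0.2379]
tool_rot: [-3.138, -0.002, 1.873]
contact_force: [1.2, -0.6, -1.6]
opening: 0.0475
grip_force: 40.0
time: 12.32
tool_pos: [0.6019, -0.1939, 0.2373]
tool_rot: [-3.138, -0.002, 1.871]
contact_force: [0.7, -0.1, -2.6]
opening: 0.0474
grip_force: 40.0
time: 12.65
tool_pos: [0.6025, -0.1903, 0.239]
tool_rot: [-3.141, -0.001, 1.874]
contact_force: [-1.0, 0.1, -2.4]
opening: 0.0476
grip_force: 40.0
shift [-0.0014 -0.0002  0.052 ] turn 0.006 t 12.65 rot [-3.1406e+00 -1.5000e-03  1.8739e+00] F [-1.   0.1 -2.4]
[[285.2 159. ]] [[401.1228 422.836 ]]
```

View pics/e.png

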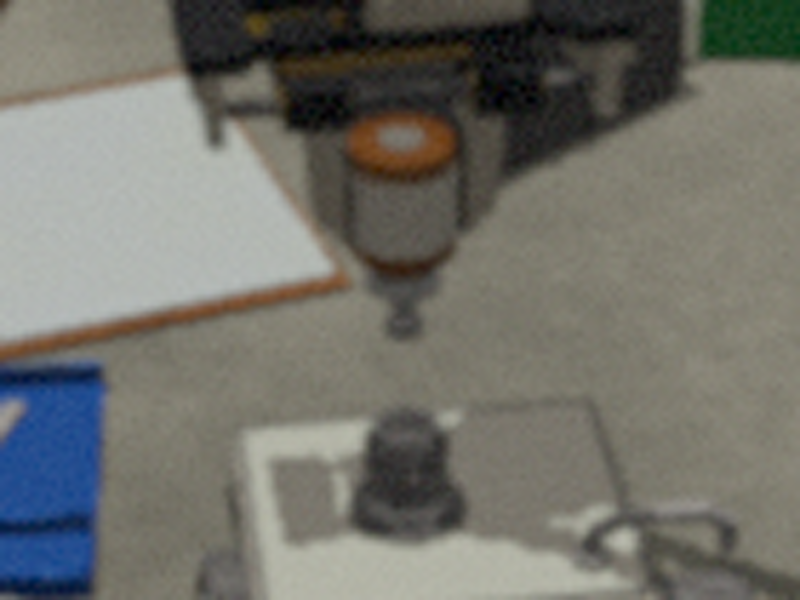

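```bash
python3 - <<'E'
from h import *
print((proj("side",[[.6025,-.1903,.1763],[.6025,-.1903,.2743]])-[215,85])*5.714)
E
python3 -m jog '[[[-0.3,-0.0014,0,0.015,0],[-0.3,-0.0014,0,0.03,0],[-0.3,-0.0014,0,0.045,0],[-0.3,-0.0014,0,0.046,0],[-0.3,-0.0014,0,0.046,0]]]'
python3 -m jog '[[[-0.3,0,0,0,0],[-0.3,0,0,0,0],[-0.3,0,0,0,0]]]'
python3 -c "
from h import *
go(.6026,-.1916,.187)"
```

```text
[[399.4086 331.412 ]
 [396.5516 139.4216]]
time: 13.12
tool_pos: [0.6028, -0.1918, 0.1931]
tool_rot: [-3.14, -0.002, 1.874]
contact_force: [-0.1, -0.8, -1.9]
opening: 0.0475
grip_force: 40.0
time: 13.37
tool_pos: [0.6037, -0.1929, 0.1949]
tool_rot: [3.14, 0.001, 1.873]
contact_force: [0.1, 0.2, -3.1]
opening: 0.0475
grip_force: 40.0
shift [ 0.0016 -0.0006  0.0079] turn 0.005 t 13.3667 rot [3.140e+00 1.300e-03 1.873e+00] F [ 0.1  0.2 -3.1]
```

```bash

python3 -m jog '[[[-0.3,0.0016,-0.0006,0.002,0],[-0.3,0.0016,-0.0006,0.005,0],[-0.3,0.0016,-0.0006,0.007,0],[-0.3,0.0016,-0.0006,0.007,0],[-0.3,0.0016,-0.0006,0.007,0]]]'
python3 -m jog '[[[-0.3,0,0,0.001,0],[-0.3,0,0,0.002,0],[-0.3,0,0,0.003,0],[-0.3,0,0,0.003,0],[-0.3,0,0,0.003,0]]]'
```

```text
time: 13.78
tool_pos: [0.602, -0.1915, 0.1864]
tool_rot: [-3.141, -0.0, 1.873]
contact_force: [0.4, 0.7, -2.6]
opening: 0.0473
grip_force: 40.0
time: 14.2
tool_pos: [0.6021, -0.1916, 0.1836]
tool_rot: [-3.142, -0.0, 1.873]
contact_force: [0.5, 0.2, -3.3]
opening: 0.0475
grip_force: 40.0
```

```bash

python3 -m jog '[[[-0.3,0,0,0.001,0],[-0.3,0,0,0.002,0],[-0.3,0,0,0.002,0],[-0.3,0,0,0.002,0]]]'
python3 -m jog '[[[-0.3,0,0,0.001,0],[-0.3,0,0,0.002,0],[-0.3,0,0,0.002,0],[-0.3,0,0,0.002,0]]]'
```

```text
time: 14.53
tool_pos: [0.6021, -0.1915, 0.1816]
tool_rot: [-3.141, -0.0, 1.873]
contact_force: [0.3, -0.1, -1.6]
opening: 0.0475
grip_force: 40.0
time: 14.87
tool_pos: [0.6021, -0.1915, 0.1796]
tool_rot: [-3.141, -0.0, 1.873]
contact_force: [0.6, 0.4, -2.7]
opening: 0.0477
grip_force: 40.0
```

```bash

python3 -m jog '[[[-0.3,0,0,0.001,0],[-0.3,0,0,0.002,0],[-0.3,0,0,0.002,0],[-0.3,0,0,0.002,0]]]'
python3 -m jog '[[[-0.3,0,0,0.001,0],[-0.3,0,0,0.002,0],[-0.3,0,0,0.003,0],[-0.3,0,0,0.003,0]]]'
```

```text
time: 15.2
tool_pos: [0.6023, -0.1917, 0.1784]
tool_rot: [3.141, 0.001, 1.873]
contact_force: [-1.4, 1.0, 4.7]
opening: 0.0476
grip_force: 40.0
time: 15.53
tool_pos: [0.6023, -0.1916, 0.1755]
tool_rot: [3.141, 0.001, 1.873]
contact_force: [-2.0, -0.1, 6.4]
opening: 0.0475
grip_force: 40.0
```

```bash

python3 -m jog '[[[-0.3,0,0,0.001,0],[-0.3,0,0,0.002,0],[-0.3,0,0,0.003,0],[-0.3,0,0,0.004,0],[-0.3,0,0,0.004,0]]]'
python3 -m jog '[[[-0.3,0,0,0.001,0],[-0.3,0,0,0.002,0],[-0.3,0,0,0.003,0],[-0.3,0,0,0.004,0],[-0.3,0,0,0.004,0]]]'
```

```text
time: 15.95
tool_pos: [0.6023, -0.1917, 0.1721]
tool_rot: [3.14, 0.001, 1.873]
contact_force: [-3.2, 0.3, 7.6]
opening: 0.0477
grip_force: 40.0
time: 16.37
tool_pos: [0.6023, -0.1917, 0.1687]
tool_rot: [3.14, 0.001, 1.873]
contact_force: [-4.4, 0.3, 12.4]
opening: 0.0473
grip_force: 40.0
```

```bash

python3 -m jog '[[[-0.3,0,-0.0006,0.001,0],[-0.3,0,-0.0006,0.002,0],[-0.3,0,-0.0006,0.003,0],[-0.3,0,-0.0006,0.003,0]]]'
python3 -m jog '[[[-0.3,0,0,0.001,0],[-0.3,0,0,0.002,0],[-0.3,0,0,0.002,0],[-0.3,0,0,0.002,0]]]'
```

```text
time: 16.7
tool_pos: [0.6022, -0.1918, 0.1662]
tool_rot: [3.139, 0.002, 1.873]
contact_force: [-2.9, 2.0, 13.7]
opening: 0.0477
grip_force: 40.0
time: 17.03
tool_pos: [0.6022, -0.1917, 0.1639]
tool_rot: [3.139, 0.002, 1.873]
contact_force: [-3.1, 1.8, 8.6]
opening: 0.0474
grip_force: 40.0
```

```bash

python3 -m jog '[[[-0.3,0,-0.0003,0.001,0],[-0.3,0,-0.0003,0.001,0],[-0.3,0,-0.0003,0.001,0]]]'
python3 -m jog '[[[-0.3,0,0,0.001,0],[-0.3,0,0,0.001,0],[-0.3,0,0,0.001,0]]]'
```

```text
time: 17.28
tool_pos: [0.6022, -0.1918, 0.1631]
tool_rot: [3.138, 0.002, 1.873]
contact_force: [-3.0, 2.1, 12.3]
opening: 0.0475
grip_force: 40.0
time: 17.53
tool_pos: [0.6022, -0.1919, 0.1628]
tool_rot: [3.138, 0.002, 1.873]
contact_force: [-4.2, 2.5, 16.9]
opening: 0.0479
grip_force: 40.0
```

```bash

python3 -m jog '[[[-0.3,0,0,0.0006,0],[-0.3,0,0,0.0006,0],[-0.3,0,0,0.0006,0]]]'
python3 -m jog '[[[-0.3,0,0,-0.0015,0],[-0.3,0,0,-0.003,0],[-0.3,0,0,-0.003,0],[-0.3,0,0,-0.003,0]]]'
python3 -m jog '[[[-0.3,0,0,-0.001,0],[-0.3,0,0,-0.001,0],[-0.3,0,0,-0.001,0]]]'
```

```text
time: 17.78
tool_pos: [0.6022, -0.1919, 0.1626]
tool_rot: [3.138, 0.003, 1.873]
contact_force: [-4.5, 2.6, 18.4]
opening: 0.0471
grip_force: 40.0
time: 18.12
tool_pos: [0.6021, -0.1918, 0.1635]
tool_rot: [3.139, 0.001, 1.873]
contact_force: [-0.4, 2.0, 9.2]
opening: 0.0477
grip_force: 40.0
time: 18.37
tool_pos: [0.6021, -0.1917, 0.1636]
tool_rot: [3.14, 0.001, 1.873]
contact_force: [2.2, 0.8, 6.2]
opening: 0.0474
grip_force: 40.0
```

```bash

python3 -m jog '[[[-0.3,0,0,-0.001,0],[-0.3,0,0,-0.0015,0],[-0.3,0,0,-0.0015,0],[-0.3,0,0,-0.0015,0]]]'
```

```text
time: 18.7
tool_pos: [0.602, -0.1917, 0.164]
tool_rot: [3.14, -0.0, 1.873]
contact_force: [5.3, 1.3, -1.2]
opening: 0.0478
grip_force: 40.0
```

Pulling up shows the bottle is held (5.5 mm of raise commanded, about 1 mm moved). I'll relax the side load and release.

```bash

python3 -m jog '[[[-0.3,0,0.0008,0.0002,0],[-0.3,0,0.0008,0.0002,0],[-0.3,0,0.0008,0.0002,0]]]' 10
python3 -m jog '[[[0.1,0,0,0,0],[0.3,0,0,0,0],[0.6,0,0,0,0],[1,0,0,0,0],[1,0,0,0,0]]]'
python3 -m jog '[[[1,0,0,0,0],[1,0,0,-0.02,0],[1,0,0,-0.06,0],[1,0,0,-0.1,0],[1,0,0,-0.11,0]]]'
python3 -m jog '[[[1,0.03,0,0,0],[1,0.07,0,0,0],[1,0.11,0,0,0],[1,0.14,-0.03,0,0],[1,0.15,-0.06,0,0]]]'
python3 -m jog '[[[1,0.03,-0.02,0,0],[1,0.06,-0.04,0,0],[1,0.08,-0.05,0,0],[1,0.08,-0.05,0,0],[1,0.08,-0.05,0,0]]]'
python3 - <<'E'
from h import *
s=robot.read_camera("side")[:,:,::-1];t=robot.read_camera("top")[:,:,::-1]
cv2.imwrite("pics/f.png",np.hstack([cv2.resize(s[120:205,230:343],(400,300),interpolation=cv2.INTER_CUBIC),cv2.resize(t,(400,300))]))
E
```

```text
time: 18.95
tool_pos: [0.6021, -0.1916, 0.164]
tool_rot: [-3.141, -0.0, 1.873]
contact_force: [4.0, 0.3, -1.6]
opening: 0.0478
grip_force: 10.0
time: 19.37
tool_pos: [0.6018, -0.1917, 0.1643]
tool_rot: [-3.141, -0.0, 1.873]
contact_force: [-0.2, -0.2, -0.3]
opening: 0.0725
grip_force: 0.0
time: 19.78
tool_pos: [0.6038, -0.1924, 0.2816]
tool_rot: [3.134, 0.007, 1.873]
contact_force: [1.0, -0.8, 1.5]
opening: 0.0918
grip_force: 0.0
time: 20.2
tool_pos: [0.4986, -0.0626, 0.274]
tool_rot: [-3.141, -0.002, 1.877]
contact_force: [0.3, -0.3, -0.5]
opening: 0.0913
grip_force: 0.0
time: 20.62
tool_pos: [0.4284, -0.0043, 0.2751]
tool_rot: [3.14, 0.001, 1.874]
contact_force: [1.7, 0.3, -0.5]
opening: 0.0915
grip_force: 0.0
```

View pics/f.png

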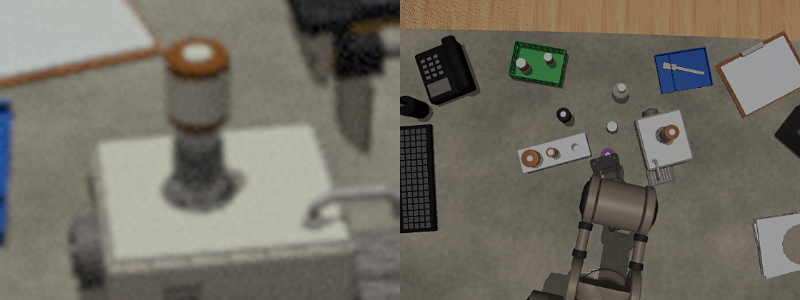

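The refill stands upright in the coupler, its top at (198,50) in the crop, with the sleeve up just below its flange. I'll check its height to confirm it is locked.

```bash
python3 - <<'E'
from h import *
print(proj("side",[[.602,-.1917,z] for z in(.193,.197,.199,.203,.21)]), proj("top",[[.602,-.1917,.198]]))
t=robot.read_camera("top")[:,:,::-1];s=robot.read_camera("side")[:,:,::-1]
def cen(im,x,y,d=16):
    c=cv2.cvtColor(np.ascontiguousarray(im[y-d:y+d,x-d:x+d]),cv2.COLOR_BGR2HSV)
    m=(c[...,1]>110)&(c[...,0]<20);n,l,st,ce=cv2.connectedComponentsWithStats(m.astype(np.uint8))
    for i in range(1,n):
        if st[i,4]>15:print(st[i,:2]+[x-d,y-d],st[i,2:],st[i,:2]+[x-d,y-d]+(st[i,2:4]-1)/2)
cen(t,376,184,20);cen(s,286,136)
E
```

```text
[[285.1 137.3]
 [285.1 135.9]
 [285.1 135.3]
 [285.  133.9]
 [285.  131.6]] [[379.7 184.4]]
[370 175] [ 21  20 254] [380.  184.5]
[270 131] [ 24  12 120] [281.5 136.5]
```

```bash
python3 -c "
from cell import robot
print(robot.hand_in())"
```

```text
the job is handed in; nothing more can be done
None
```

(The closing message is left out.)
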